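# Post the tin through the flap of the feed chute

## Robot

A 6-joint arm with a two-finger parallel gripper is mounted at the origin on the work surface; the furniture and walls round the work are solid. World frame = base frame: x ahead of the robot, y to its left, z up, the work surface at z = 0. Lengths are in mm, angles in degrees, forces in N, time in s.
With the tool pointing down it reaches from about 300 to 850 mm from the base axis. Payload 4.2 kg.
Tool frame: the origin (TCP) lies midway between the tips of the shut fingers; the grasp point (between the pads) lies 19 mm behind it (env.grasp_offset is the distance from the TCP to the grasp point, in mm); z points along the fingers, y is the line along which they close (so a half turn about z gives the same grasp; the last joint's range is limited). The gripper opens to 91 mm and grips with 3 to 60 N. Pads are 32 mm wide; open, the fingers measure 118 mm over their backs; the gripper's body (76 mm by 178 mm) begins 60 mm behind the grasp point.
Start: joints at [-71.562, 18.312, 89.639, -0, 72.044, -1.146], TCP at [192.734, -541.753, 213.976] pointing down, gripper open.
Joint ranges: [-177.97, 177.97], [-48.28, 115.42], [12.27, 149.76], [-77.06, 257.06], [2.81, 150.46], [-146.56, 146.56]. Speed limits (degrees/s): [147.25, 147.25, 180, 180, 180, 180].

## Interface

Orientations are given as [roll, pitch, yaw] about the fixed x, y, z axes, in that order (R = Rz(yaw) Ry(pitch) Rx(roll)).
In Python, from workcell import env, optics gives the robot as it stands. The module is installed in compiled form; this text tells all that it offers.
- The arm moves only by the tool send_rows, never from a script. Its argument "targets" is a list that holds one entry, the list of rows, each a list of 7 numbers: the turn, a rotation vector about the world's x, y, z scaled (see below), then the shift along the world's x, y, z scaled (see below), then the closure, from -1 (fully open) to 1 (shut). In form: [[[rx, ry, rz, x, y, z, gripper], ...]]. A call has 1 to 12 rows; each row shifts and turns the commanded pose from where the row before left it; what a row does not reach is not made up. The controller multiplies each number of a shift by 0.2 m and each number of a turn by pi/2 rad. A row lasts 1/10 s, in which the tool goes at most 50 mm and 8.59 degrees, less where a joint would pass 70% of its speed; a pose out of reach is approached as far as the arm can. A call with a number of a shift or a turn outside -1 to 1 is refused whole. A call with a gripper value outside its range is refused whole. The fingers move at their own pace and stop on an object; "grip_force" is the grip in N (left out, the last holds). Time passes only in rows, so rows that do not move let the fingers close. It gives the time, the measured TCP pose, the force, the opening and the grip force at its end, in the units of the state.
- env.state(): the state, without advancing time (a new reading comes with each control period).
- optics.grab_frame(name): name is "side" or "top" or "wrist"; returns (picture, depth): 384x512x3 uint8, red, green, blue; 384x512 float32, mm along the optical axis (not along the pixel's ray), 0 where there is no reading.
- optics.camera_info(name): a dict with "camera_matrix" (3x3 intrinsics, pixels), "k1" (the pictures are not rectified: a ray, as slopes to the right and down, at radius r is drawn at 1 + k1 r^2 times it, then the intrinsics apply), "R" (3x3) and "t" (3): a world point X has camera coordinates R X + t; the wrist camera has in their place "mount" (4x4, takes a point from camera to tool coordinates, whose origin is the TCP and whose axes are the flange's). Camera axes: x right, y down, z forward; pixel columns grow to the right and rows downward; lengths in mm; the calibration is good to about 2 mm. A picture is of the moment at which its call begins: read the wrist's pose just before it. camera_info takes no time and is no camera call.
- env.job_done(): hands the job in; it is judged then, once.
Trained networks look in the newest picture that a camera, given by its name, has taken for a name from the list of things; names that differ only in an ending like _2 or _b are one class to them, and where a whole thing is asked for, a point or a joint stands for the part that bears it (a point fixed in the world has none). Each returns a list of dicts, best first, with "conf" (0 to 1); they miss things now and then, are a little off and sometimes report something else, mostly with a low value. They report only what shows in the picture. A call takes as long as a camera call. They do not tell look-alikes from the thing itself.
- optics.silhouettes(camera, name): "mask" (384x512 bool, what is visible of it) and "at" ([column, row] in pixels, amid what is visible of it).
- optics.place_of(camera, name): "at" ([column, row] in pixels: a listed point, or the origin of a listed thing).
The state is a dict: "time_s": time; "qpos": joint angles; "qvel": joint speeds; "effort": joint torques, N m; "ee_pos": TCP position; "ee_rot": TCP orientation; "force": force on the tool from outside, world axes, zero at the start; "torque": the same for the moment, N m; "gripper_width": finger opening in mm; "gripper_force": force on a finger pad.
Only numpy, scipy, OpenCV 4.12 (cv2) and the standard library are available. Lean on these libraries where they do the work, as an engineer would, in place of code of your own. Each camera call takes 0.05 s, during which the arm holds its last target. There are 200 camera calls.

## Task

With the fingers, push the round tin along the deck of the wooden chute and in under the hanging flap, until it slides down the ramp inside, then draw back so that the flap hangs shut again. The tin is only pushed, never picked up or lifted; do not force the chute or press hard on it, and leave the other things on the table alone.

Things in the scene. Friction and masses are not known exactly. Their poses are not given: they have to be found in the camera images.
- tin: Round shallow tin with a slip lid, 70 mm across, 36 mm high (lid the upper 10 mm), 55 to 115 g, standing upright on the chute's deck. Origin: centre of its underside; z is its axis.
- chute: Fixed plywood feed chute on a plank at the table's far left edge, at various places and angles there. Origin: underside, midway across, right below the shut flap; x = feed direction (deck, flap, ramp), y left of it, z up. Outer cheeks (6 mm thick, x -6 to 148 mm) and the milky cover over the ramp end 121 mm above the origin, 63 mm above the deck.
- deck (a point): Centre line of the deck's top, 95 mm before the flap (chute x = -95, z = 58 mm). Deck flat, 132 mm wide, from chute x = -170 (open back end) to +20 mm, side lips 8 mm high with inner faces at y = +-60 mm; from x = -60 to -6 mm guides 12 mm high narrow to the opening.
- opening (a point): Middle of the sill under the flap, on the deck's top (chute x = 0, z = 58 mm). The opening is 84 mm wide (y = +-42 mm) and 51 mm high, under a hinge rod of 6 mm diameter whose axis is 54 mm above the deck.
- ramp_top (a point): Middle of the deck's inner edge, 20 mm beyond the flap (chute x = 20, z = 58 mm). The last 20 mm of the deck and the ramp are slick metal; from here the ramp falls 20 degrees to the end wall at chute x = 140 mm. With its centre over 10 mm past this edge the tin tips and slides down by itself, to rest against the end wall with its centre at about x = 95 mm.
- flap (a joint): Light wooden flap (20 g, 80 mm wide) hung by its top edge on the hinge rod over the opening. 0 = hanging shut, grows as its lower edge swings inward (to +x of the chute), up to 1.5 rad; it cannot swing outward. It hinges freely and falls shut by its weight within about a second when nothing props it.
- flap_edge (a point): Middle of the flap's lower edge, 50 mm below its hinge axis, 4 mm above the deck when shut.
- small_pot: Bystander: small clay pot, 53 mm across, 48 mm high, standing left of the craft box, close beside the chute's deck. Origin: centre of its underside.
- jar: Bystander: glass jar of blue gems with a brass-coloured lid, 62 mm across, 90 mm high, right of the chute's far end. Origin: centre of its underside.
- glue: Bystander: white glue bottle with an orange cap, 47 mm across, 137 mm high, in front of the drawer cabinet. Origin: centre of its underside.
- tape: Bystander: roll of masking tape lying flat, 91 mm across, 24 mm high. Origin: centre of its underside.
- dibber: Bystander: turned wooden dibber lying on the table, 168 mm long, 27 mm thick. Origin: centre of its underside.
- secateurs: Bystander: red-handled secateurs lying flat, 179 mm long, 18 mm high. Origin: centre of its underside.
Mind the look-alikes: they are no part of the job. What is shaped like the tin but green is not meant.

How it is judged:
By the outcome, as a careful person would: the job done as asked, in the order asked, and still so for the second after the job is handed in, with the robot touching nothing.
It also fails if it takes over 43 s, if anything falls off the work surface, if the arm or the gripper's body presses on something with over 40 N, if the wrist force passes 120 N, or if a joint passes its speed limit or range.

## Working session

There is one attempt and no reset: what is moved stays moved. The work goes in short steps, Python scripts to look and compute and a tool call to move; the robot and the scene stay as the last step left them, time stands still between calls to the robot, and variables do not carry over. Pictures are saved under pics/ and viewed, at most 10 in all, crops included, and the job is handed in when it is done.

Besides the shell and the picture viewer there is one more tool, called after ">>>" as name([rows], argument=value, ...), one row to a line, values as JSON. send_rows: Moves the arm, as the interface text tells. Its arguments: {"type":"object","properties":{"targets":{"type":"array"},"grip_force":{"type":"number"}},"required":["targets"]}

```bash
mkdir -p pics
cat > h.py <<'E'
import numpy as np, cv2
from workcell import env, optics
def ray(info,px):
    K=np.array(info["camera_matrix"]);k=info["k1"]
    d=np.array([(px[0]-K[0,2])/K[0,0],(px[1]-K[1,2])/K[1,1]]);u=d.copy()
    for _ in range(20): u=d/(1+k*(u@u))
    return np.array([u[0],u[1],1.])
def world(cam,px,depth=None,z=None):
    i=optics.camera_info(cam);R=np.array(i["R"]);t=np.array(i["t"]);r=ray(i,px)
    c=-R.T@t;d=R.T@r
    s=depth if z is None else (z-c[2])/d[2]
    return c+s*d
E
python3 - <<'E'
from h import *
s=env.state();print(s["time_s"],s["ee_pos"],s["ee_rot"],s["gripper_width"])
ims=[]
for c in("top","side"):
    p,d=optics.grab_frame(c);ims.append(p);cv2.imwrite(f"pics/{c}0.png",p[...,::-1])
    np.save(f"pics/{c}d.npy",d)
    for n,z in(("tin",58),("deck",58),("opening",58),("ramp_top",58),("chute",0),("flap_edge",62),("small_pot",0),("jar",0),("glue",0)):
        for r in optics.place_of(c,n)[:2]:print(c,n,np.round(r["at"]),round(r["conf"],2),np.round(world(c,r["at"],z=z)))
E
```

```text
0.0 [ 192.58733292 -541.25245129  213.10108334] [-1.79897469e+02 -2.48000768e-03  1.95848041e+01] 91.0564850959896
top tin [125. 198.] 0.88 [337. 454.  58.]
top deck [210. 170.] 0.75 [435. 153.  58.]
top opening [238. 159.] 0.8 [472.  55.  58.]
top ramp_top [243. 155.] 0.59 [488.  38.  58.]
top chute [240. 162.] 0.67 [475.  52.   0.]
top chute [321. 179.] 0.55 [ 411. -241.    0.]
top flap_edge [214. 168.] 0.51 [442. 139.  62.]
top small_pot [173. 218.] 0.47 [274. 293.   0.]
top jar [277. 193.] 0.58 [361. -79.   0.]
top glue [322. 178.] 0.48 [ 413. -244.    0.]
side tin [216. 223.] 0.62 [459. 129.  58.]
side deck [219. 225.] 0.58 [448. 135.  58.]
side opening [216. 208.] 0.93 [482.  63.  58.]
side opening [220. 201.] 0.37 [479.  31.  58.]
side ramp_top [219. 204.] 0.69 [479.  44.  58.]
side chute [218. 218.] 0.61 [484.  48.   0.]
side flap_edge [218. 201.] 0.75 [483.  37.  62.]
side small_pot [263. 298.] 0.73 [273. 316.   0.]
side jar [261. 200.] 0.65 [373. -74.   0.]
side jar [217. 201.] 0.2 [515. -34.   0.]
side glue [260. 174.] 0.75 [ 409. -216.    0.]
```

```bash
python3 -c "
import cv2,numpy as np
a=cv2.imread('pics/top0.png');b=cv2.imread('pics/side0.png')
cv2.imwrite('pics/both.png',cv2.resize(np.vstack([a,b]),(400*2//1,600*2//1))[:1,:1]) if 0 else None"
```

```text
(no output)
```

View pics/top0.png

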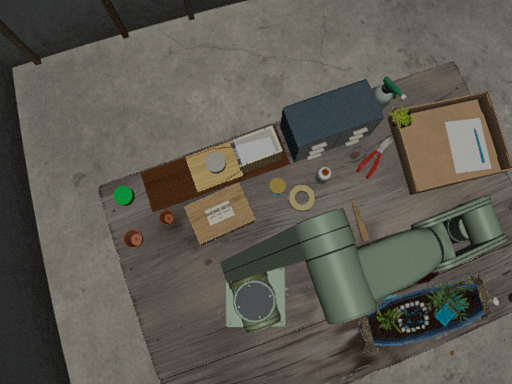

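View pics/side0.png

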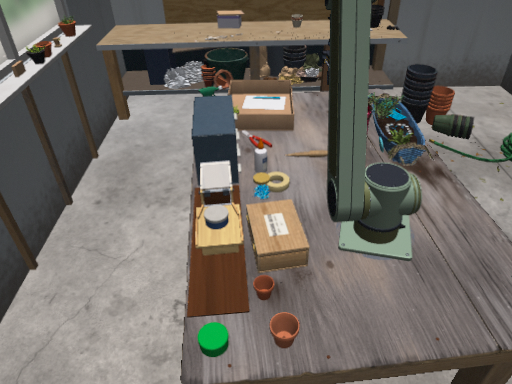

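The top view shows the grey-lidded tin at about (215,162) on the deck. The milky cover is at (258,147), so the feed direction is toward the cabinet (world −y). The green look-alike is at (124,196) and the craft box at (220,213). I'll measure the chute from depth.

Run:
```python
from h import *
for c in("top","side"):
    d=np.load(f"pics/{c}d.npy");P=[]
    u0,u1,v0,v1=(175,295,115,205) if c=="top" else (185,250,155,260)
    P=np.array([[*world(c,(u,v),d[v,u]),u,v] for v in range(v0,v1) for u in range(u0,u1) if d[v,u]>0])
    near=(P[:,0]>380)&(P[:,0]<600)&(P[:,1]<280)&(P[:,1]>-150)
    P=P[near]
    print(c,np.histogram(P[:,2],bins=np.arange(-10,150,8)))
    for n,lo,hi in(("deck",50,66),("tin",86,103),("cover",112,130)):
        q=P[(P[:,2]>lo)&(P[:,2]<hi)]
        if len(q)<5:continue
        r=cv2.minAreaRect(q[:,:2].astype(np.float32))
        print(n,len(q),np.round(q[:,:3].mean(0)),"rect",np.round(r[0]),np.round(r[1]),round(r[2],1),"corners",np.round(cv2.boxPoints(r)).tolist())
```

```text
Traceback (most recent call last):
  File "h.py", line 9, in world
    i=optics.camera_info(cam);R=np.array(i["R"]);t=np.array(i["t"]);r=ray(i,px)
ValueError: time passes only in moves, steps and waits
```

```bash
python3 -c "
import cv2
a=cv2.imread('pics/top0.png')[120:215,170:300];cv2.imwrite('pics/c1.png',cv2.resize(a,None,fx=6,fy=6,interpolation=2))"
```

```text
(no output)
```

View pics/c1.png

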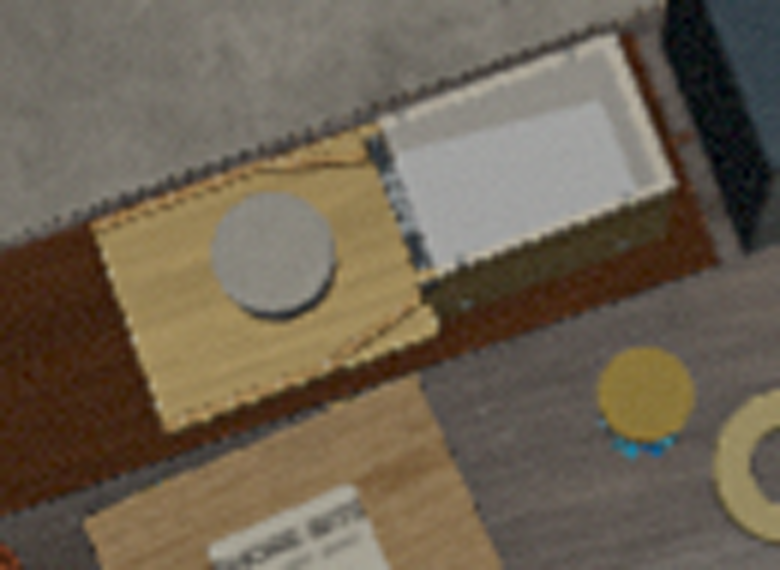

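The crop shows the deck, guides, tin (crop 273,255, image about 215.5,162.5), and the cheeks and cover past the dark hinge rod. I'll cache the calibration and measure.

```bash
sed -i 's/^def world/import functools\n@functools.lru_cache(None)\ndef info(c): return optics.camera_info(c)\ndef world/; s/i=optics.camera_info(cam)/i=info(cam)/' h.py
python3 - <<'E'
from h import *
for c in("top","side"):
    d=np.load(f"pics/{c}d.npy")
    u0,u1,v0,v1=(175,295,115,205) if c=="top" else (185,250,155,260)
    P=np.array([[*world(c,(u,v),d[v,u]),u,v] for v in range(v0,v1) for u in range(u0,u1) if d[v,u]>0])
    P=P[(P[:,0]>350)&(P[:,0]<620)&(P[:,1]<300)&(P[:,1]>-150)]
    print(c,np.histogram(P[:,2],bins=np.arange(-10,150,8))[0])
    for n,lo,hi in(("deck",51,65),("tin",87,103),("cover",113,130)):
        q=P[(P[:,2]>lo)&(P[:,2]<hi)]
        if len(q)<5:continue
        r=cv2.minAreaRect(q[:,:2].astype(np.float32))
        print(n,len(q),np.round(np.median(q[:,:3],0)),"rect",np.round(r[0]),np.round(r[1]),round(r[2],1),np.round(cv2.boxPoints(r)).tolist())
# top crop px corners
f=lambda x,y:(170+x/6-.5,120+y/6-.5)
for n,x,y,z in(("backL",93,225,66),("backR",170,432,66),("guideR end",438,330,66),("lid",273,255,94),("cheekL near",380,122,121),("cheekR near",425,278,121),("coverfarL",617,37,121),("coverfarR",676,185,121)):
    print(n,np.round(world("top",f(x,y),z=z)))
E
```

```text
top [ 583 1646  623   49   52   35   39   47  457  919  312  142  222  289
  102   59  611  653   23]
deck 958 [441. 143.  62.] rect [474.  47.] [151. 361.] 20.6 [[340.0, 190.0], [467.0, -148.0], [608.0, -95.0], [481.0, 243.0]]
tin 509 [447. 112.  97.] rect [438.  -9.] [228. 306.] 26.6 [[267.0, 77.0], [404.0, -197.0], [608.0, -95.0], [471.0, 179.0]]
cover 1160 [503. -10. 126.] rect [515. -25.] [117. 197.] 20.1 [[427.0, 47.0], [495.0, -137.0], [604.0, -97.0], [536.0, 88.0]]
side [  75  901  735  115  110   92   28   26  125 1226  328  160  117  327
  271  147  425  579    0]
deck 538 [433. 166.  64.] rect [472.  43.] [156. 367.] 20.7 [[334.0, 186.0], [464.0, -157.0], [610.0, -101.0], [481.0, 242.0]]
tin 514 [465. 116. 100.] rect [495.  19.] [140. 306.] 18.7 [[380.0, 141.0], [477.0, -148.0], [610.0, -103.0], [512.0, 186.0]]
cover 1083 [505. -12. 126.] rect [508. -33.] [141. 205.] 21.0 [[405.0, 38.0], [478.0, -153.0], [610.0, -103.0], [537.0, 88.0]]
backL [481. 242.  66.]
backR [358. 195.  66.]
guideR end [416.  41.  66.]
lid [455. 133.  94.]
cheekL near [525.  71. 121.]
cheekR near [434.  46. 121.]
coverfarL [573. -64. 121.]
coverfarR [486. -95. 121.]
```

>>> send_rows([
  [[0,0,0,0,0,0.15,0.34],[0,0,0,0,0,0.15,0.34],[0,0,0,0,0,0.14,0.34],[0,0,0.092,0.066,0.206,0,0.34],[0,0,0.092,0.066,0.206,0,0.34],[0,0,0.092,0.066,0.206,0,0.34],[0,0,0.092,0.066,0.206,0,0.34],[0,0,0.092,0.066,0.206,0,0.34],[0,0,0.092,0.066,0.206,0,0.34],[0,0,0.092,0.066,0.206,0,0.34],[0,0,0.092,0.066,0.206,0,0.34],[0,0,0.092,0.066,0.206,0,0.34]],
])

```text
time_s: 2.2
ee_pos: [311.6, -169.3, 302.2]
ee_rot: [179.9, 0.0, 94.4]
force: [0.3, -0.2, 0.9]
gripper_width: 29.6
gripper_force: 0.0
```

>>> send_rows([
  [[0,0,0.092,0.066,0.206,0,0.34],[0,0,0.089,0.066,0.206,0,0.34],[0,0,0,0.066,0.206,0,0.34],[0,0,0,0.066,0.206,0,0.34],[0,0,0,0.066,0.206,0,0.34],[0,0,0,0.066,0.206,0,0.34],[0,0,0,0.066,0.206,0,0.34],[0,0,0,0.066,0.206,0,0.34],[0,0,0,0.066,0.206,0,0.34],[0,0,0,0,0,0,0.34],[0,0,0,0,0,0,0.34]],
])

```text
time_s: 3.3
ee_pos: [430.1, 200.1, 301.5]
ee_rot: [-179.9, 0.0, 110.5]
force: [-0.6, -0.7, -0.3]
gripper_width: 30.0
gripper_force: 0.0
```

```bash
cat >> h.py <<'E'
from scipy.spatial.transform import Rotation as Ro
def wworld(s,i,px,z):
    M=np.array(i["mount"]);R=Ro.from_euler("xyz",s["ee_rot"],degrees=True).as_matrix()
    d=R@M[:3,:3]@ray(i,px);c=R@M[:3,3]+s["ee_pos"]
    return c+(z-c[2])/d[2]*d
E
python3 - <<'E'
from h import *
s=env.state();i=optics.camera_info("wrist")
p,d=optics.grab_frame("wrist");cv2.imwrite("pics/w1.png",p[...,::-1])
for n,z in(("tin",58),("deck",58),("opening",58),("ramp_top",58),("small_pot",0)):
    for r in optics.place_of("wrist",n)[:2]:print(n,np.round(r["at"]),round(r["conf"],2),np.round(wworld(s,i,r["at"],z)))
for r in optics.silhouettes("wrist","tin")[:2]:
    (x,y),rad=cv2.minEnclosingCircle(np.argwhere(r["mask"])[:,::-1].astype(np.float32))
    print("lid",x,y,rad,wworld(s,i,(x,y),94),r["conf"])
E
```

```text
tin [258. 214.] 0.95 [458. 129.  58.]
tin [253. 270.] 0.48 [486.  36.  58.]
deck [255. 202.] 0.58 [447. 147.  58.]
opening [254. 261.] 0.79 [480.  52.  58.]
ramp_top [252. 272.] 0.86 [485.  33.  58.]
small_pot [186.  58.] 0.98 [273. 309.   0.]
lid 256.9230651855469 219.88461303710938 26.203805923461914 [455.64118107 133.97515259  94.        ] 0.93
```

View pics/w1.png

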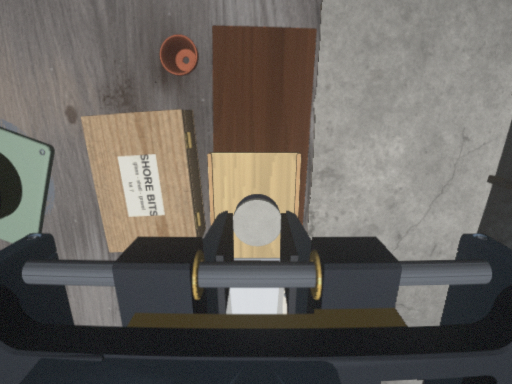

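The wrist view shows the tin lid at (257,220), on the deck's centre line (deck edges at columns 210 and 301). The chute edges run vertical in the picture, so the yaw is right. Next: tilt, and check the box height.

Run:
```python
from h import *
d=np.load("pics/topd.npy")
for u,v in((205,205),(220,200),(245,205),(235,225)):print(np.round(world("top",(u,v),d[v,u])))
s=env.state();i=optics.camera_info("wrist")
print(wworld(s,i,(255.5,153),58))
```

```text
[309. 168.  77.]
[327. 117.  73.]
[309.  32.  73.]
[240.  66.  83.]
[423.02174922 216.04053901  58.        ]
```

>>> send_rows([
  [[-0.078,-0.029,0,0,0,0,0.34],[-0.078,-0.029,0,0,0,0,0.34],[-0.078,-0.029,0,0,0,0,0.34],[-0.078,-0.029,0,0,0,0,0.34],[0,0,0,0,0,-0.18,0.34],[0,0,0,0,0,-0.18,0.34],[0,0,0,0,0,-0.18,0.34],[0,0,0,0,0,-0.18,0.34],[0,0,0,0,0,0,0.34],[0,0,0,0,0,0,0.34]],
])

```text
time_s: 4.65
ee_pos: [430.7, 199.6, 158.7]
ee_rot: [180.0, 30.0, 110.4]
force: [0.3, -0.1, 0.7]
gripper_width: 30.1
gripper_force: 0.0
```

>>> send_rows([
  [[0,0,0,0,0,-0.14,0.34],[0,0,0,0,0,-0.12,0.34],[0,0,0,0,0,-0.08,0.34],[0,0,0,0,0,-0.05,0.34],[0,0,0,0,0,-0.04,0.34],[0,0,0,0,0,0,0.34],[0,0,0,0,0,0,0.34]],
])

```text
time_s: 5.35
ee_pos: [430.9, 200.3, 72.9]
ee_rot: [179.9, 29.9, 110.3]
force: [0.6, -0.2, 1.1]
gripper_width: 30.1
gripper_force: 0.1
```

Run:
```python
from h import *
p,d=optics.grab_frame("side");cv2.imwrite("pics/s2.png",cv2.resize(p[150:280,160:300,::-1],None,fx=4,fy=4,interpolation=2))
print(env.state()["force"])
```

```text
[ 0.2564945  -0.20429925  0.92281779]
```

View pics/s2.png

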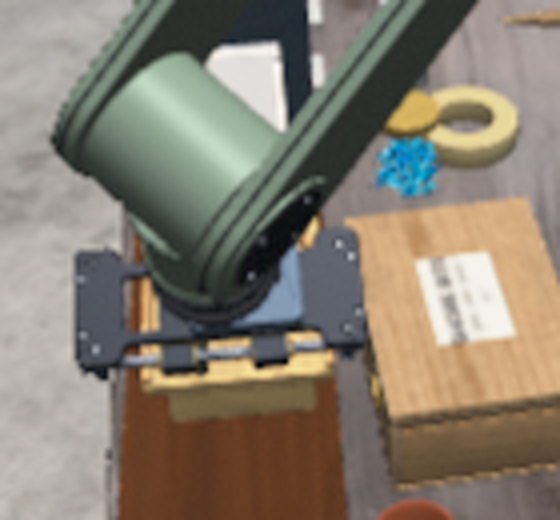

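The side view shows the gripper centred over the deck behind the tin and clear of the craft box. I'll push at about 100 mm/s.

>>> send_rows([
  [[0,0,0,0.0175,-0.047,0,0.34],[0,0,0,0.0175,-0.047,0,0.34],[0,0,0,0.0175,-0.047,0,0.34],[0,0,0,0.0175,-0.047,0,0.34],[0,0,0,0.0175,-0.047,0,0.34],[0,0,0,0.0175,-0.047,0,0.34],[0,0,0,0.0175,-0.047,0,0.34],[0,0,0,0.0175,-0.047,0,0.34],[0,0,0,0.0175,-0.047,0,0.34],[0,0,0,0,0,0,0.34]],
])

```text
time_s: 6.4
ee_pos: [462.4, 113.6, 72.4]
ee_rot: [180.0, 30.1, 110.4]
force: [1.8, -0.7, 3.3]
gripper_width: 30.3
gripper_force: 1.6
```

Run:
```python
from h import *
p,d=optics.grab_frame("top");q,_=optics.grab_frame("wrist")
a=cv2.resize(p[110:215,170:310,::-1],(512,384),interpolation=2)
b=q[...,::-1]
cv2.imwrite("pics/t3.png",cv2.resize(np.hstack([a,b]),(800,300)))
```

```text
(no output)
```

View pics/t3.png

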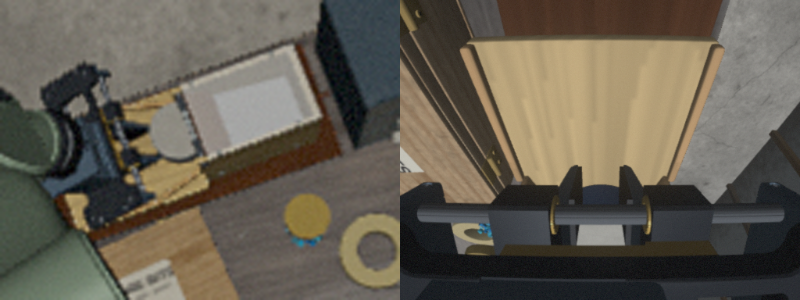

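The tin sits square between the fingers with its front at the hinge rod. Continuing.

>>> send_rows([
  [[0,0,0,0.0175,-0.047,0,0.34],[0,0,0,0.0175,-0.047,0,0.34],[0,0,0,0.0175,-0.047,0,0.34],[0,0,0,0,0,0,0.34]],
])

```text
time_s: 6.9
ee_pos: [472.8, 86.6, 72.2]
ee_rot: [180.0, 30.0, 110.4]
force: [2.0, -0.6, 4.5]
gripper_width: 30.4
gripper_force: 2.2
```

>>> send_rows([
  [[0,0,0,0.0175,-0.047,0,0.34],[0,0,0,0.0105,-0.028,0,0.34],[0,0,0,0,0,0,0.34]],
])

```text
time_s: 7.2
ee_pos: [478.2, 72.0, 72.2]
ee_rot: [180.0, 30.0, 110.4]
force: [0.5, 1.4, 5.6]
gripper_width: 30.4
gripper_force: 2.6
```

Run:
```python
from h import *
p,d=optics.grab_frame("top");q,_=optics.grab_frame("side")
a=cv2.resize(p[110:215,170:310,::-1],(512,384),interpolation=2)
b=cv2.resize(q[145:250,170:310,::-1],(512,384),interpolation=2)
cv2.imwrite("pics/t4.png",cv2.resize(np.hstack([a,b]),(800,300)))
```

```text
(no output)
```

View pics/t4.png

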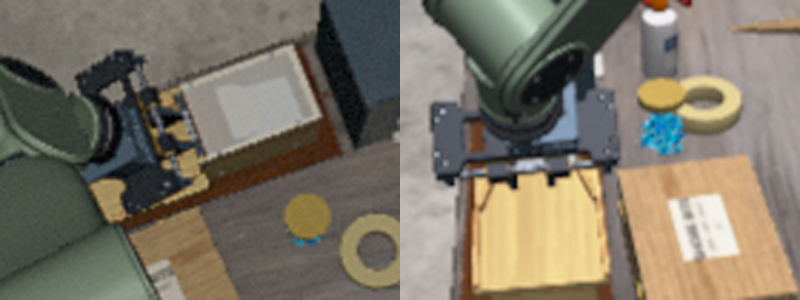

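>>> send_rows([
  [[0,0,0,0.0087,-0.0235,0,0.34],[0,0,0,0,0,0,0.34],[0,0,0,0,0,0,0.34]],
])

```text
time_s: 7.6
ee_pos: [479.9, 67.8, 72.1]
ee_rot: [179.9, 29.9, 110.4]
force: [0.1, 1.9, 5.9]
gripper_width: 30.3
gripper_force: 2.9
```

Run:
```python
from h import *
p,d=optics.grab_frame("top")
print(env.state()["force"])
for n in("tin","flap"):
  for r in optics.silhouettes("top",n)[:3]:
    print(n,r["conf"],r["at"],r["mask"].sum(),world("top",r["at"],z=80))
```

```text
[0.36569191 1.45650411 5.97326987]
tin 0.78 [123.1, 199.3] 335 [330.99239083 452.27381164  80.        ]
flap 0.38 [234.1, 149.2] 10 [502.78402456  68.85864463  80.        ]
```

>>> send_rows([
  [[0,0,0,-0.0175,0.047,0,0.34],[0,0,0,-0.035,0.094,0,0.34],[0,0,0,-0.035,0.094,0,0.34],[0,0,0,-0.035,0.094,0,0.34],[0,0,0,0,0,0,0.34],[0,0,0,0,0,0,0.34]],
])

```text
time_s: 8.35
ee_pos: [454.0, 135.0, 71.9]
ee_rot: [-180.0, 29.8, 110.4]
force: [-5.1, 5.4, 10.1]
gripper_width: 30.3
gripper_force: 4.9
```

Run:
```python
from h import *
p,d=optics.grab_frame("top");q,_=optics.grab_frame("side")
a=cv2.resize(p[110:215,170:310,::-1],(512,384),interpolation=2)
b=cv2.resize(q[145:250,170:310,::-1],(512,384),interpolation=2)
cv2.imwrite("pics/t5.png",cv2.resize(np.hstack([a,b]),(800,300)))
```

```text
(no output)
```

View pics/t5.png

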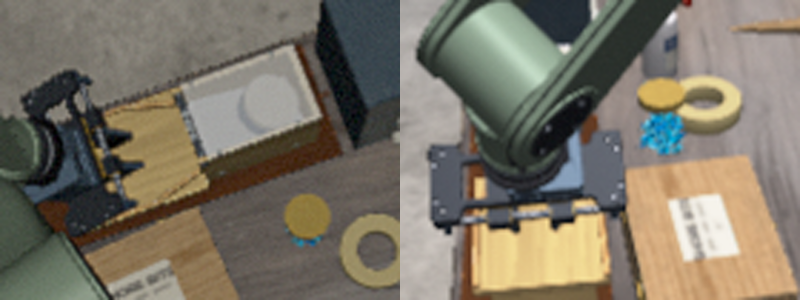

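The tin has gone through: it shows as a disc at the end wall through the milky cover, around (265,97) in the left panel. The fingers are dragging lightly on the deck, so I'll lift away now.

>>> send_rows([
  [[0,0,0,0,0,0.1,0.34],[0,0,0,0,0,0.2,0.34],[0,0,0,-0.035,0.094,0.2,0.34],[0,0,0,-0.035,0.094,0.2,0.34],[0,0,0,-0.035,0.094,0.2,0.34],[0,0,0,-0.035,0.094,0.1,0.34],[0,0,0,0,0,0,0.34],[0,0,0,0,0,0,0.34],[0,0,0,0,0,0,0.34]],
])

```text
time_s: 9.35
ee_pos: [426.3, 207.4, 270.1]
ee_rot: [-179.7, 30.0, 110.5]
force: [-0.5, -0.3, -0.5]
gripper_width: 30.1
gripper_force: 0.0
```

Run:
```python
from h import *
p,d=optics.grab_frame("top");q,_=optics.grab_frame("side")
a=cv2.resize(p[110:215,170:310,::-1],(512,384),interpolation=2)
b=cv2.resize(q[145:250,170:310,::-1],(512,384),interpolation=2)
cv2.imwrite("pics/t6.png",cv2.resize(np.hstack([a,b]),(800,300)))
print(env.state()["force"])
```

```text
[0.40745049 0.03928674 0.15001357]
```

View pics/t6.png

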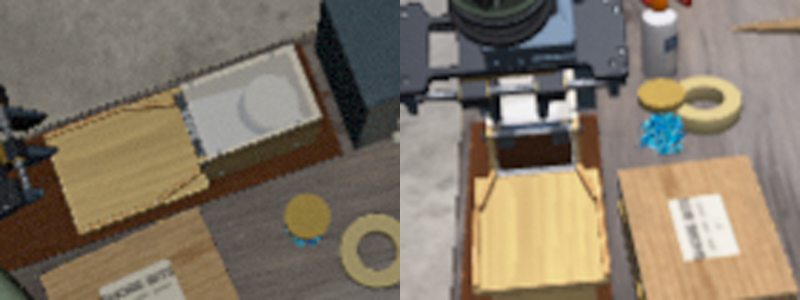

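The tin rests at the end wall, the opening is covered by the brown flap panel, the deck is clear, and the robot is touching nothing.

```bash
python3 -c "
from workcell import env
print(env.job_done())"
```

```text
the job is handed in; nothing more can be done
None
```

I pushed the tin under the flap and it slid down the ramp to the end wall. The fingers are drawn back clear, the flap looks shut in the last side view, and the job was handed in at about 9.5 s; the fingers dragged lightly on the deck, with up to about 10 N upward on the tool.

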